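Sweep the threading buttons into the hanging basket

ROBOT

A 7-joint arm with a two-finger parallel gripper is mounted at the origin on the work surface. World frame = base frame: x ahead of the robot, y to its left, z up, the work surface at z = 0. Lengths are in m, angles in rad, forces in N, time in s.
With the tool pointing down it reaches from about 0.425 to 1.025 m from the base axis. Payload 3.6 kg.
Tool frame: the origin (TCP) lies midway between the tips of the shut fingers; the grasp point (between the pads) lies 19 mm behind it (grip_point_offset is the distance from the TCP to the grasp point, in m); z points along the fingers, y is the line along which they close (so a half turn about z gives the same grasp; the last joint's range is limited). The gripper opens to 85 mm and grips with 20 to 120 N. Pads are 22 mm wide; open, the fingers measure 114 mm over their backs; the gripper's body (76 mm by 85 mm) begins 54 mm behind the grasp point. The pads swing forward as they close: fully open they stand 13 mm farther back than shut.
Start: joints at [1.097, 0.591, 0.048, 1.609, -0.033, 0.943, -0.034], TCP at [0.269, -0.673, 0.231] pointing down, gripper open.
Joint ranges: [-2.69, 2.69], [-0.47, 2.24], [-1.27, 1.36], [0.19, 2.51], [-1.53, 4.68], [0.08, 2.07], [-3.09, 3.09]. Speed limits (rad/s): [2.57, 2.57, 3.14, 3.14, 3.14, 3.14, 3.14].

INTERFACE

Orientations are given as a unit quaternion [w, x, y, z].
In Python, from workcell import * gives the robot as it stands. The module is installed in compiled form; this text tells all that it offers.
- The arm moves only by the tool apply_moves, never from a script. Its argument "moves" is a list of rows, each a list of 5 numbers: the shift along the tool's x, y, z in m, then the turn about the tool's z in rad, then the finger opening in m, from 0 to 0.0854. In form: [[dx, dy, dz, turn, claw], ...]. A call has 1 to 20 rows; each row shifts and turns the commanded pose from where the row before left it, along the tool's axes as they then stand; what a row does not reach is not made up. A row lasts 1/12 s, in which the tool goes at most 41.7 mm and 7.16 degrees, less where a joint would pass 70% of its speed; a pose out of reach is approached as far as the arm can. A call is refused whole if a number of a shift passes 0.0417 or a number of a turn 0.125, either way. A call with a gripper value outside its range is refused whole. The fingers move at their own pace and stop on an object; "grip_force" is the grip in N (left out, the last holds). Time passes only in rows, so rows that do not move let the fingers close. It gives the time, the measured TCP pose, the force, the opening and the grip force at its end, in the units of the state.
- observe(): the state, without advancing time (a new reading comes with each control period).
- camera(name): name is "scene" or "top" or "wrist"; returns the picture (420x560x3 uint8, red, green, blue); there is no depth.
- get_calibration(name): a dict with "K" (3x3 intrinsics, pixels), "world_to_cam" (4x4, takes a point from world to camera coordinates). Camera axes: x right, y down, z forward; pixel columns grow to the right and rows downward; lengths in m; the calibration is good to about 2 mm. A picture is of the moment at which its call begins: read the wrist's pose just before it. get_calibration takes no time and is no camera call; for the wrist camera it gives the pose at the moment of the call.
- close_job(): hands the job in; it is judged then, once.
Trained networks look in the newest picture that a camera, given by its name, has taken for a name from the list of things; names that differ only in an ending like _2 or _b are one class to them, and where a whole thing is asked for, a point or a joint stands for the part that bears it (a point fixed in the world has none). Each returns a list of dicts, best first, with "score" (0 to 1); they miss things now and then, are a little off and sometimes report something else, mostly with a low value. They report only what shows in the picture. A call takes as long as a camera call.
- outline_of(thing, camera): "region" (420x560 bool, what is visible of it) and "rect" ([left, top, right, bottom] in pixels, round what is visible of it).
The state is a dict: "t": time; "joint_positions": joint angles; "dq": joint speeds; "joint_torque": joint torques, N m; "tool_pos": TCP position; "ee_rot": TCP orientation; "ft_force": force on the tool from outside, world axes, zero at the start; "torque": the same for the moment, N m; "width": finger opening in m; "gripper_force": force on a finger pad.
Only numpy, scipy, OpenCV 4.12 (cv2) and the standard library are available. Lean on these libraries where they do the work, as an engineer would, in place of code of your own. Each camera call takes 0.05 s, during which the arm holds its last target. There are 200 camera calls.

TASK

Clear the four wooden threading buttons off the tiled counter: sweep each one along the tiles with the fingers and over the far edge, so that all four drop into the basket hanging there. Only slide the buttons, do not pinch, press hard on or lift any of them, and leave the mug, bowl, feeding bottle, jar and lotion bottle standing where they are.

Things in the scene. Friction and masses are not known exactly. Their poses are not given: they have to be found in the camera images.
- button_red_center (a point): Centre of the red wooden threading button: a flat round disc, 46 mm across, 14 mm thick, about 16 g, with four small thread holes; loose, lying flat on the tiles (centre 7 mm above them). Slides on the tiles under a light push.
- button_yellow_center (a point): Centre of the yellow wooden threading button: a flat round disc, 46 mm across, 14 mm thick, about 16 g, with four small thread holes; loose, lying flat on the tiles (centre 7 mm above them). Slides on the tiles under a light push.
- button_blue_center (a point): Centre of the blue wooden threading button: a flat round disc, 46 mm across, 14 mm thick, about 16 g, with four small thread holes; loose, lying flat on the tiles (centre 7 mm above them). Slides on the tiles under a light push.
- button_green_center (a point): Centre of the green wooden threading button: a flat round disc, 46 mm across, 14 mm thick, about 16 g, with four small thread holes; loose, lying flat on the tiles (centre 7 mm above them). Slides on the tiles under a light push.
- basket: Grey plastic basket, open on top, fixed on the straight far edge of the counter. Origin: on that edge, mid-width of the basket, level with the tiles; x points across the basket away from the robot, y along the edge. Opening: x 5 to 175 mm, y -130 to 130 mm; rims 4 mm below the tiles, inner floor 129 mm below. The edge (x = 0) has no lip; beside the basket, things pushed over it fall to the floor.
- mug: Blue ceramic mug, 80 mm across, 90 mm high, handle at its own +y side, sticking out about 30 mm; origin: centre of its underside. Loose; to be left alone.
- bowl: White plastic bowl, 120 mm across the rim, 50 mm high; origin: centre of its underside. Loose; to be left alone.
- feeding_bottle: Glass baby feeding bottle with white collar and teat, 58 mm across, 167 mm high; origin: centre of its underside. Loose; to be left alone.
- snack_jar: Clear plastic jar with an orange cap, 64 mm across, 75 mm high; origin: centre of its underside. Loose; to be left alone.
- lotion: White plastic lotion bottle with a blue cap, 48 mm across, 130 mm high; origin: centre of its underside. Loose; to be left alone.

How it is judged:
At the end, for the whole second after the job is handed in: All four buttons lie at rest inside the basket (centre within its walls and more than 40 mm below the tiles); the mug, bowl, feeding bottle, jar and lotion bottle still stand upright within 20 mm of where they stood (x of button_red_center in the frame of basket between 0 and 0.18 m and y of button_red_center in the frame of basket between -0.132 and 0.132 m and z of button_red_center in the frame of basket between -0.14 and -0.04 m and linear speed of each of button_red, button_yellow, button_blue, button_green below 0.03 m/s and x of button_yellow_center in the frame of basket between 0 and 0.18 m and y of button_yellow_center in the frame of basket between -0.132 and 0.132 m and z of button_yellow_center in the frame of basket between -0.14 and -0.04 m and x of button_blue_center in the frame of basket between 0 and 0.18 m and y of button_blue_center in the frame of basket between -0.132 and 0.132 m and z of button_blue_center in the frame of basket between -0.14 and -0.04 m and x of button_green_center in the frame of basket between 0 and 0.18 m and y of button_green_center in the frame of basket between -0.132 and 0.132 m and z of button_green_center in the frame of basket between -0.14 and -0.04 m and distance of each of mug, bowl, feeding_bottle, snack_jar, lotion from where it was at the start of the episode below 0.02 m and angle between each of mug, bowl, feeding_bottle, snack_jar, lotion's own z axis and vertical below 0.2 rad); the robot touches nothing.
It fails at once if a button is lifted off the tiles (centre over 40 mm up) (height (world z) of any of button_red_center, button_yellow_center, button_blue_center, button_green_center above 0.04 m).
It fails at once if a button is carried out over the basket instead of dropping in at the edge ((x of button_red_center in the frame of basket above 0.06 m and height (world z) of button_red_center above 0.007 m) or (x of button_yellow_center in the frame of basket above 0.06 m and height (world z) of button_yellow_center above 0.007 m) or (x of button_blue_center in the frame of basket above 0.06 m and height (world z) of button_blue_center above 0.007 m) or (x of button_green_center in the frame of basket above 0.06 m and height (world z) of button_green_center above 0.007 m)).
It fails at once if a button is pinched or pressed hard (more than 15 N from the fingers) (contact force between the fingers and button_red above 15 N or contact force between the fingers and button_yellow above 15 N or contact force between the fingers and button_blue above 15 N or contact force between the fingers and button_green above 15 N).
It fails at once if the mug, bowl, feeding bottle, jar or lotion bottle is shifted by more than 20 mm or tipped (distance of any of mug, bowl, feeding_bottle, snack_jar, lotion from where it was at the start of the episode above 0.02 m or angle between any of mug, bowl, feeding_bottle, snack_jar, lotion's own z axis and vertical above 0.2 rad).
It also fails if it takes over 58 s, if anything falls off the work surface, if the arm or the gripper's body presses on something with over 40 N, if the wrist force passes 120 N, or if a joint passes its speed limit or range.

## Working session

There is one attempt and no reset: what is moved stays moved. The work goes in short steps, Python scripts to look and compute and a tool call to move; the robot and the scene stay as the last step left them, time stands still between calls to the robot, and variables do not carry over. Pictures are saved under pics/ and viewed, at most 10 in all, crops included, and the job is handed in when it is done.

Besides the shell and the picture viewer there is one more tool, called after "Request:" as name(argument=value, ...), one argument or row to a line, values as JSON. apply_moves: Moves the arm, as the interface text tells. Its arguments: {"type":"object","properties":{"moves":{"type":"array"},"grip_force":{"type":"number"}},"required":["moves"]}

```bash
mkdir -p pics
cat > h.py <<'E'
from workcell import *
import numpy as np, cv2
def ray(cam,uv,z):
    c=get_calibration(cam);K=np.array(c["K"]);T=np.array(c["world_to_cam"])
    R,t=T[:3,:3],T[:3,3];d=R.T@np.linalg.inv(K)@np.array([uv[0],uv[1],1.]);o=-R.T@t
    return o+d*(z-o[2])/d[2]
def proj(cam,p):
    c=get_calibration(cam);q=(np.array(c["K"])@(np.array(c["world_to_cam"])@np.append(p,1))[:3]);return q[:2]/q[2]
def snap(cam,name):
    im=camera(cam);cv2.imwrite(f"pics/{name}.png",im[:,:,::-1]);return im
E
python3 - <<'E'
from h import *
a=snap("top","top0")
b=snap("scene","scene0")
for cam in ["top","scene"]:
  for n in ["button_red_center","button_yellow_center","button_blue_center","button_green_center","basket","mug","bowl","feeding_bottle","snack_jar","lotion"]:
    for r in outline_of(n,cam)[:2]:
        ys,xs=np.nonzero(r["region"]); 
        if len(xs)==0: continue
        z=.014 if 'button' in n else 0
        c=(xs.mean(),ys.mean())
        print(cam,n,round(r["score"],2),np.round(r["rect"]),np.round(c),len(xs),np.round(ray(cam,c,z),3))
s=observe();print(s["t"],s["tool_pos"],s["ee_rot"],s["width"])
cv2.imwrite("pics/both.png",cv2.resize(np.vstack([a,b])[:,:,::-1],(400,600)))
E
```

```text
top button_red_center 0.73 [347. 216. 366. 233.] [356. 223.] 220 [ 0.496 -0.206  0.014]
top button_yellow_center 0.47 [192. 211. 207. 223.] [199. 219.] 220 [0.507 0.233 0.014]
top button_blue_center 0.76 [302. 177. 315. 193.] [309. 183.] 196 [ 0.61  -0.076  0.014]
top button_green_center 0.69 [253. 166. 268. 182.] [260. 174.] 186 [0.638 0.063 0.014]
top basket 0.56 [244.  94. 344. 153.] [294. 124.] 5992 [ 0.791 -0.037  0.   ]
top mug 0.83 [253. 222. 286. 269.] [271. 241.] 860 [0.446 0.033 0.   ]
top mug 0.34 [302. 175. 317. 193.] [309. 183.] 185 [ 0.613 -0.076  0.   ]
top bowl 0.97 [411. 197. 454. 240.] [432. 221.] 1485 [ 0.502 -0.423  0.   ]
top bowl 0.59 [300. 176. 312. 194.] [308. 183.] 187 [ 0.613 -0.074  0.   ]
top feeding_bottle 0.89 [111. 229. 148. 258.] [130. 245.] 664 [0.437 0.429 0.   ]
top snack_jar 0.68 [384. 163. 413. 190.] [398. 174.] 505 [ 0.637 -0.334  0.   ]
top snack_jar 0.54 [410. 199. 455. 244.] [432. 221.] 1542 [ 0.501 -0.422  0.   ]
top lotion 0.95 [163. 165. 181. 188.] [172. 176.] 385 [0.636 0.318 0.   ]
top lotion 0.36 [254. 222. 286. 267.] [271. 242.] 847 [0.
[... 527 characters left out ...]
847 -0.008  0.   ]
scene mug 0.6 [294. 172. 326. 216.] [311. 190.] 1227 [0.377 0.011 0.   ]
scene mug 0.51 [444. 171. 484. 235.] [465. 206.] 1483 [0.322 0.421 0.   ]
scene bowl 0.61 [139. 160. 182. 190.] [161. 175.] 919 [ 0.442 -0.451  0.   ]
scene feeding_bottle 0.61 [445. 170. 485. 236.] [465. 205.] 1497 [0.32  0.422 0.   ]
scene feeding_bottle 0.4 [146. 190. 175. 226.] [158. 207.] 791 [ 0.589 -0.359  0.   ]
scene snack_jar 0.87 [144. 189. 174. 226.] [158. 206.] 850 [ 0.586 -0.363  0.   ]
scene lotion 0.71 [397. 225. 426. 281.] [413. 253.] 1160 [0.559 0.309 0.   ]
1.1 [ 0.26878176 -0.67335924  0.2312948 ] [-1.63306549e-06  9.82021839e-01  1.88767339e-01 -9.91528188e-06] 0.08549641510630264
```

View pics/top0.png

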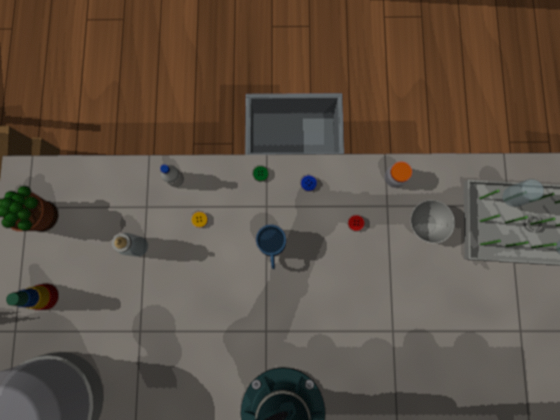

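View pics/scene0.png

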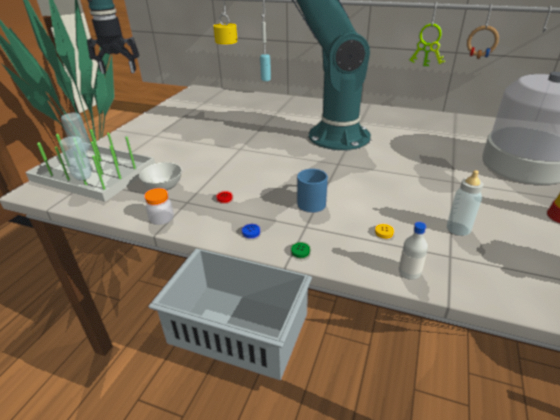

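The top picture shows green (260,174), blue (309,183), red (356,223) and yellow (199,219). The counter edge is near row 154, the basket spans columns 246–343, and the mug is at (271,241). In the scene picture, red is at (225,197), blue (251,231), green (301,250) and yellow (385,231). I'll refine these by colour and locate the edge.

Run:
```python
from h import *
seeds={"red":((356,223),(225,197)),"yellow":((199,219),(385,231)),"blue":((309,183),(251,231)),"green":((260,174),(301,250))}
for n,ss in seeds.items():
  for cam,f,(u,v) in (("top","top0",ss[0]),("scene","scene0",ss[1])):
    im=cv2.imread(f"pics/{f}.png").astype(int);w=im[v-16:v+17,u-16:u+17]
    m=((w.max(2)-w.min(2))>60).astype(np.uint8)
    k,l,st,c=cv2.connectedComponentsWithStats(m);i=1+st[1:,4].argmax()
    p=(c[i]+[u-16,v-16]);print(n,cam,st[i,2:],np.round(p,1),np.round(ray(cam,p,.011),3))
im=cv2.imread("pics/top0.png").astype(int)
for u in (60,200,230,245,294,345,360,500):
  col=im[140:172,u].sum(1);v=140+np.abs(np.diff(col)).argmax()+.5
  print(u,v,np.round(ray("top",(u,v),0),3))
for u in(246,343):print(np.round(ray("top",(u,125),-.004),3))
for n,u in dict(mugtop=((271,240),.09),jar=((401,172),.075),lotion=((165,170),.13),bot=((121,242),.15)).items():print(n,np.round(ray("top",u[0],u[1]),3))
# scene: where edge and basket corners project
for p in [(.69,.093,0),(.69,-.167,0)]:print(np.round(proj("scene",p)))
```

```text
red top [ 16  16 191] [355.8 222.7] [ 0.497 -0.206  0.011]
red scene [ 17  13 174] [224.4 196.6] [ 0.5   -0.203  0.011]
yellow top [ 16  15 201] [198.7 219. ] [0.509 0.234 0.011]
yellow scene [ 20  16 260] [384.3 230.5] [0.511 0.235 0.011]
blue top [ 15  14 169] [308.2 182.6] [ 0.612 -0.075  0.011]
blue scene [ 18  14 213] [250.8 230.5] [ 0.615 -0.072  0.011]
green top [13 13 70] [260.3 173.5] [0.639 0.062 0.011]
green scene [ 19  14 215] [300.4 249.4] [0.642 0.064 0.011]
60 154.5 [0.702 0.649 0.   ]
200 154.5 [0.7   0.239 0.   ]
230 154.5 [0.699 0.151 0.   ]
245 154.5 [0.699 0.107 0.   ]
294 154.5 [ 0.698 -0.035  0.   ]
345 153.5 [ 0.7   -0.183  0.   ]
360 154.5 [ 0.697 -0.226  0.   ]
500 153.5 [ 0.698 -0.63   0.   ]
[ 0.79   0.106 -0.004]
[ 0.789 -0.18  -0.004]
mugtop [0.442 0.028 0.09 ]
jar [ 0.626 -0.322  0.075]
lotion [0.621 0.302 0.13 ]
bot [0.433 0.398 0.15 ]
[306. 270.]
[202. 245.]
```

Request:
apply_moves(
  moves=[
    [0, 0, 0, -0.07, 0.03],
    [0, 0, 0, -0.07, 0.03],
    [0.0255, -0.0209, 0, 0, 0.03],
    [0.0255, -0.0209, 0, 0, 0.03],
    [0.0255, -0.0209, 0, 0, 0.03],
    [0.0255, -0.0209, 0, 0, 0.03],
    [0.0255, -0.0209, 0, 0, 0.03],
    [0.0255, -0.0209, 0, 0, 0.03],
    [0.0255, -0.0209, 0, 0, 0.03],
    [0.0255, -0.0209, 0, 0, 0.03],
    [0.0255, -0.0209, 0.01, 0, 0.03],
    [0.0255, -0.0209, 0.02, 0, 0.03],
    [0.0255, -0.0209, 0.03, 0, 0.03],
    [0.0255, -0.0209, 0.03, 0, 0.03],
    [0.0255, -0.0209, 0.03, 0, 0.03],
    [0.0255, -0.0209, 0.03, 0, 0.03],
    [0, 0, 0.02, 0, 0.03],
    [0, 0, 0, 0, 0.03],
  ],
  grip_force=20,
)

```text
t: 2.6
tool_pos: [0.4295, -0.2466, 0.0661]
ee_rot: [-0.003, 0.966, 0.26, -0.002]
ft_force: [0.3, -0.4, 0.4]
width: 0.0299
gripper_force: 0.0
```

Run:
```python
from h import *
a=snap("wrist","w1");s=observe();print(s["t"],s["tool_pos"],s["ee_rot"],s["width"],s["ft_force"])
for p in [(.499,-.205,.014)]:print(proj("wrist",p))
```

```text
2.65 [ 0.42961457 -0.2489079   0.06781949] [-0.00122919  0.96614297  0.25800022 -0.00146291] 0.030023855543053483 [-0.28563996 -0.87420449 -0.62613019]
[279.01268506 109.02858753]
```

View pics/w1.png

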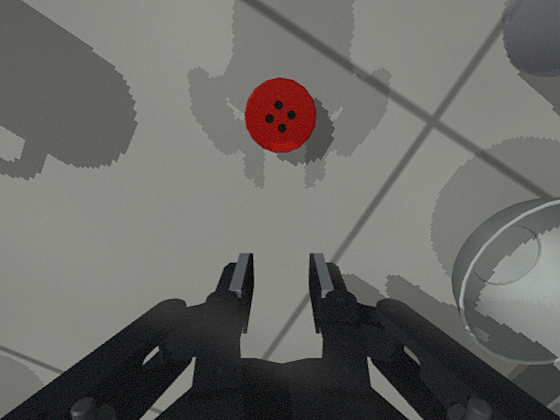

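Red is at (280,115), centred between the fingertips at columns 250 and 312, so the heading is right. Next I descend and start pushing.

Request:
apply_moves(
  moves=[
    [0, 0, 0.02, 0, 0.03],
    [0, 0, 0.02, 0, 0.03],
    [0, 0, 0.014, 0, 0.03],
    [0, 0, 0.008, 0, 0.03],
    [0, 0, 0, 0, 0.03],
    [0.01, 0, 0, 0, 0.03],
    [0.012, 0, 0, 0, 0.03],
    [0.012, 0, 0, 0, 0.03],
    [0.008, 0, 0, 0, 0.03],
    [0.008, 0, 0, 0, 0.03],
    [0.01, 0, 0, 0, 0.03],
    [0.012, 0, 0, 0, 0.03],
    [0.012, 0, 0, 0, 0.03],
    [0.012, 0, 0, 0, 0.03],
    [0, 0, 0, 0, 0.03],
  ],
)

```text
t: 3.9
tool_pos: [0.5176, -0.2002, 0.0073]
ee_rot: [0.0, 0.966, 0.259, 0.002]
ft_force: [1.1, 0.7, 0.6]
width: 0.0299
gripper_force: 0.0
```

Run:
```python
from h import *
a=snap("wrist","w2");s=observe();print(s["t"],s["tool_pos"],s["ee_rot"],s["width"],s["ft_force"])
```

```text
3.95 [ 0.51568419 -0.20109908  0.00712041] [1.17424264e-04 9.66065797e-01 2.58294352e-01 9.43137967e-04] 0.030025222040907167 [-0.41599476  0.40574752  0.2045693 ]
```

View pics/w2.png

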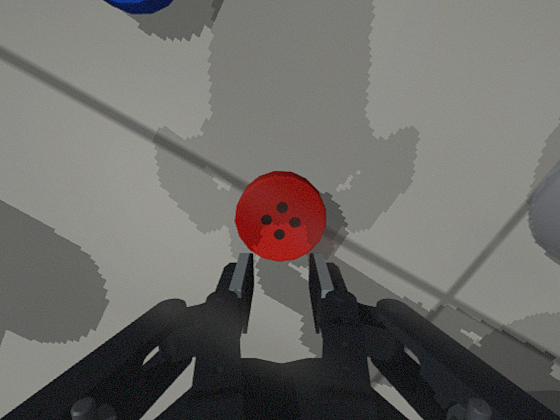

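Request:
apply_moves(
  moves=[
    [0.008, 0, 0.002, 0.02, 0.03],
    [0.012, 0, 0, 0.02, 0.03],
    [0.012, 0, 0, 0.02, 0.03],
    [0.012, 0, 0, 0.02, 0.03],
    [0.012, 0, 0, 0, 0.03],
    [0.012, 0, 0, 0, 0.03],
    [0.012, 0, 0, 0, 0.03],
    [0.012, 0, 0, 0, 0.03],
    [0.012, 0, 0, 0, 0.03],
    [0.012, 0, 0, 0, 0.03],
    [0.012, 0, 0, 0, 0.03],
    [0.012, 0, 0, 0, 0.03],
    [0.012, 0, 0, 0, 0.03],
    [0.012, 0, 0, 0, 0.03],
    [0.012, 0, 0, 0, 0.03],
    [0.012, 0, 0, 0, 0.03],
    [0.01, 0, 0, 0, 0.03],
    [0.004, 0, 0, 0, 0.03],
    [0, 0, 0, 0, 0.03],
  ],
)

```text
t: 5.53
tool_pos: [0.6968, -0.1133, 0.0051]
ee_rot: [-0.0, 0.976, 0.219, 0.001]
ft_force: [0.1, 0.1, -0.7]
width: 0.0301
gripper_force: 0.0
```

```bash
cat > look.py <<'E'
from h import *
import sys
t=snap("top","t"+sys.argv[1]);s=observe();print(s["t"],np.round(s["tool_pos"],4),np.round(s["ee_rot"],3),s["ft_force"])
hsv=cv2.cvtColor(t,cv2.COLOR_RGB2HSV)
for n,(a,b) in dict(red=(0,5),yellow=(20,32),blue=(117,125),green=(55,75)).items():
  h=hsv[...,0];m=((h>=a)&(h<=b)&(hsv[...,1]>150)&(hsv[...,2]>60)).astype(np.uint8);m[:90]=0;m[260:]=0;m[:,:155]=0;m[:,380:]=0
  k,l,st,c=cv2.connectedComponentsWithStats(m)
  for i in range(1,k):
    if st[i,4]>15: print(n,st[i,4],np.round(c[i],1),np.round(ray("top",c[i],.011),3))
E
python3 look.py 1
```

```text
5.5833 [ 0.6956 -0.1142  0.005 ] [-0.     0.976  0.218 -0.   ] [ 0.09619375 -0.54159522 -0.52971365]
yellow 185 [199.  219.1] [0.508 0.234 0.011]
green 141 [260.4 173.1] [0.64  0.062 0.011]
```

View pics/t1.png

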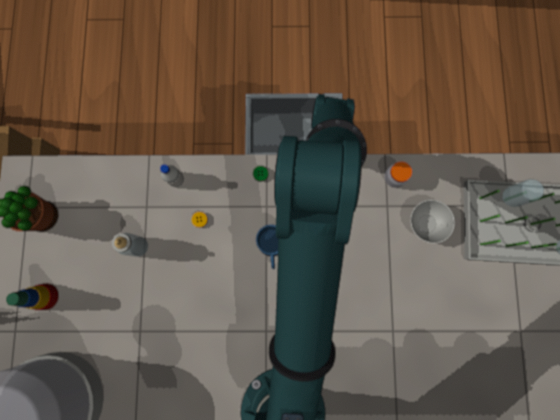

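Request:
apply_moves(
  moves=[
    [0, 0, -0.02, 0, 0.03],
    [0, 0, -0.03, 0.11, 0.03],
    [0, 0, -0.03, 0.11, 0.03],
    [0, 0, 0, 0.11, 0.03],
    [0, 0, 0, 0.11, 0.03],
    [-0.025, -0.007, 0, 0, 0.03],
    [-0.025, -0.007, 0, 0, 0.03],
    [-0.025, -0.007, 0, 0, 0.03],
    [-0.025, -0.007, 0, 0, 0.03],
    [-0.025, -0.007, 0, 0, 0.03],
    [-0.025, -0.006, 0, 0, 0.03],
    [0, 0, 0, 0, 0.03],
    [0, 0, 0, 0, 0.03],
  ],
)

```text
t: 6.67
tool_pos: [0.5427, -0.0738, 0.0852]
ee_rot: [-0.0, 1.0, -0.001, -0.001]
ft_force: [1.0, -0.4, 0.4]
width: 0.0296
gripper_force: 0.0
```

```bash
python3 look.py 2
python3 - <<'E'
from h import *
a=snap("wrist","w3")
E
```

```text
6.7167 [ 0.5449 -0.0741  0.0854] [ 0.     1.    -0.001  0.   ] [ 1.12364413 -0.04822506 -0.16396389]
red 79 [314.8 147.9] [ 0.714 -0.095  0.011]
yellow 185 [199.1 219.2] [0.508 0.233 0.011]
green 147 [260.4 173.1] [0.64  0.062 0.011]
```

View pics/w3.png

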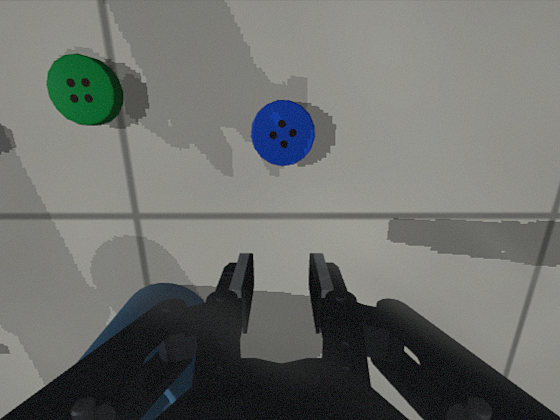

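Blue is at (283,132), centred between the fingers, and green sits left at (85,90). Red shows only partly, at the basket's near wall in the top view.

Request:
apply_moves(
  moves=[
    [0, 0, 0.03, 0, 0.03],
    [0, 0, 0.03, 0, 0.03],
    [0, 0, 0.014, 0, 0.03],
    [0, 0, 0.006, 0, 0.03],
    [0.004, 0, 0, 0, 0.03],
    [0.01, 0, 0, 0, 0.03],
    [0.01, 0, 0, 0, 0.03],
    [0.008, 0, 0, 0, 0.03],
    [0.008, 0, 0, 0, 0.03],
    [0.01, 0, 0, 0, 0.03],
    [0.012, 0, 0, 0, 0.03],
    [0.012, 0, 0, 0, 0.03],
    [0.012, 0, 0, 0, 0.03],
    [0.012, 0, 0, 0, 0.03],
    [0.012, 0, 0, 0, 0.03],
    [0.012, 0, 0, 0, 0.03],
    [0.012, 0, 0, 0, 0.03],
    [0.012, 0, 0, 0, 0.03],
    [0.004, 0, 0, 0, 0.03],
    [0, 0, 0, 0, 0.03],
  ],
)

```text
t: 8.43
tool_pos: [0.6973, -0.0732, 0.0055]
ee_rot: [0.0, 1.0, 0.0, 0.001]
ft_force: [-0.8, 0.4, -0.3]
width: 0.0299
gripper_force: 0.0
```

Request:
apply_moves(
  moves=[
    [0, 0, -0.02, 0, 0.03],
    [0, 0, -0.03, 0, 0.03],
    [0, 0, -0.03, 0, 0.03],
    [-0.0195, -0.0285, 0, 0, 0.03],
    [-0.0195, -0.0285, 0, 0, 0.03],
    [-0.0195, -0.0285, 0, 0, 0.03],
    [-0.0195, -0.0285, 0, 0, 0.03],
    [-0.0195, -0.0285, 0, 0, 0.03],
    [-0.0195, -0.0285, 0, 0, 0.03],
    [0, 0, 0, 0.104, 0.03],
    [0, 0, 0, 0.104, 0.03],
    [0, 0, 0, 0.104, 0.03],
    [0, 0, 0, 0.104, 0.03],
    [0, 0, 0, 0.104, 0.03],
    [0, 0, 0, 0, 0.03],
    [0, 0, 0, 0, 0.03],
  ],
)

```text
t: 9.77
tool_pos: [0.5777, 0.0974, 0.0851]
ee_rot: [0.0, 0.967, -0.256, -0.0]
ft_force: [-0.4, 0.4, -0.6]
width: 0.0299
gripper_force: 0.0
```

```bash
python3 look.py 3
python3 - <<'E'
from h import *
a=snap("wrist","w4");b=cv2.imread("pics/t3.png")
cv2.imwrite("pics/c4.png",np.hstack([cv2.resize(a[:,:,::-1],(400,300)),cv2.resize(b[85:235,180:380],(400,300))]))
E
```

```text
9.8167 [0.5778 0.0974 0.0852] [ 0.     0.967 -0.256 -0.   ] [ 0.15384514 -0.44794547 -0.40425802]
red 65 [315.9 147.6] [ 0.715 -0.098  0.011]
green 136 [260.9 173. ] [0.641 0.06  0.011]
```

View pics/c4.png

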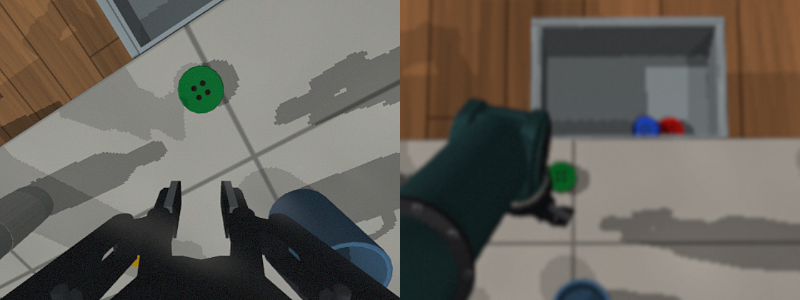

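Red and blue are both in the basket, at crop pixels (672,127) and (645,127). Green is centred ahead of the fingers.

Request:
apply_moves(
  moves=[
    [0, 0, 0.03, 0, 0.03],
    [0, 0, 0.03, 0, 0.03],
    [0, 0, 0.014, 0, 0.03],
    [0, 0, 0.006, 0, 0.03],
    [0.004, 0, 0, 0, 0.03],
    [0.01, 0, 0, 0, 0.03],
    [0.01, 0, 0, 0, 0.03],
    [0.008, 0, 0, 0, 0.03],
    [0.008, 0, 0, 0, 0.03],
    [0.01, 0, 0, 0, 0.03],
    [0.012, 0, 0, 0, 0.03],
    [0.012, 0, 0, 0, 0.03],
    [0.012, 0, 0, 0, 0.03],
    [0.012, 0, 0, 0, 0.03],
    [0.012, 0, 0, 0, 0.03],
    [0.012, 0, 0, 0, 0.03],
    [0.011, 0, 0, 0, 0.03],
    [0, 0, 0, 0, 0.03],
  ],
)

```text
t: 11.37
tool_pos: [0.6969, 0.0289, 0.0055]
ee_rot: [0.0, 0.966, -0.258, 0.002]
ft_force: [0.2, -0.6, 0.9]
width: 0.0301
gripper_force: 0.0
```

Request:
apply_moves(
  moves=[
    [0, 0, -0.02, 0, 0.03],
    [0, 0, -0.03, 0.106, 0.03],
    [0, 0, -0.03, 0.106, 0.03],
    [0, 0, 0, 0.106, 0.03],
    [-0.029, 0, 0, 0, 0.03],
    [-0.029, 0, 0, 0, 0.03],
    [-0.029, 0, 0, 0, 0.03],
    [-0.029, 0, 0, 0, 0.03],
    [-0.029, 0, 0, 0, 0.03],
    [-0.029, 0, 0, 0, 0.03],
    [-0.029, 0, 0, 0, 0.03],
    [-0.029, 0, 0, 0, 0.03],
    [-0.029, 0, 0, 0, 0.03],
    [-0.029, 0, 0, 0, 0.03],
    [-0.029, 0, 0, 0, 0.03],
    [-0.029, 0.004, 0, 0, 0.03],
    [0, 0, 0, 0, 0.03],
    [0, 0, 0, 0, 0.03],
  ],
)

```text
t: 12.87
tool_pos: [0.4559, 0.2892, 0.0849]
ee_rot: [0.0, 0.914, -0.405, -0.001]
ft_force: [-0.3, -0.4, 0.6]
width: 0.0301
gripper_force: 0.0
```

```bash
python3 look.py 4
python3 - <<'E'
from h import *
a=snap("wrist","w5");b=cv2.imread("pics/t4.png")
cv2.imwrite("pics/c5.png",np.hstack([cv2.resize(a[:,:,::-1],(400,300)),cv2.resize(b[85:235,180:380],(400,300))]))
E
```

```text
12.9167 [0.4576 0.2879 0.0852] [-0.     0.914 -0.406 -0.   ] [ 0.17804578 -0.53091897  0.71641039]
red 63 [316.  147.5] [ 0.715 -0.098  0.011]
yellow 184 [199.  219.1] [0.508 0.234 0.011]
```

View pics/c5.png

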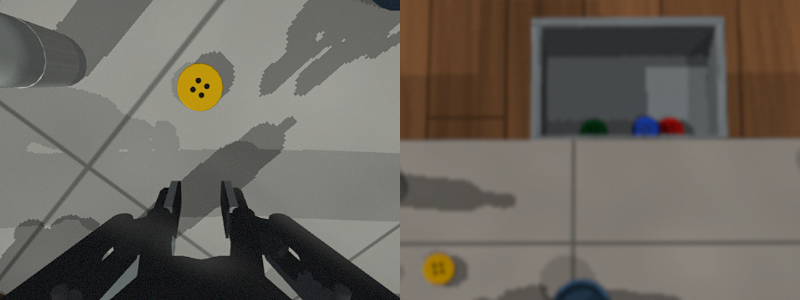

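Green is in too. Yellow is centred ahead of the fingers at crop pixel (200,87), with the lotion bottle well to the left.

Request:
apply_moves(
  moves=[
    [0, 0, 0.03, 0, 0.03],
    [0, 0, 0.03, 0, 0.03],
    [0, 0, 0.014, 0, 0.03],
    [0, 0, 0.006, 0, 0.03],
    [0.006, 0, 0, 0, 0.03],
    [0.01, 0, 0, 0, 0.03],
    [0.01, 0, 0, 0, 0.03],
    [0.008, 0, 0, 0, 0.03],
    [0.008, 0, 0, 0, 0.03],
    [0.01, 0, 0, 0, 0.03],
    [0.012, 0, 0, 0, 0.03],
    [0.012, 0, 0, 0, 0.03],
    [0.012, 0, 0, 0, 0.03],
    [0.012, 0, 0, 0, 0.03],
    [0.012, 0, 0, 0, 0.03],
    [0.012, 0, 0, 0, 0.03],
    [0.012, 0, 0, 0, 0.03],
    [0.012, 0, 0, 0, 0.03],
    [0.012, 0, 0, 0, 0.03],
    [0.012, 0, 0, 0, 0.03],
  ],
)

```text
t: 14.63
tool_pos: [0.5739, 0.1586, 0.0051]
ee_rot: [0.0, 0.913, -0.407, -0.0]
ft_force: [0.3, 0.0, 0.2]
width: 0.0303
gripper_force: 0.2
```

Run:
```python
from h import *
a=snap("wrist","w6");s=observe();print(s["t"],s["tool_pos"],s["ft_force"])
h=cv2.cvtColor(a,cv2.COLOR_RGB2HSV);m=(abs(h[...,0].astype(int)-24)<6)&(h[...,1]>150);ys,xs=np.nonzero(m);print(len(xs),xs.mean(),ys.mean(),np.ptp(xs),np.ptp(ys))
```

```text
14.6833 [0.57653788 0.15563542 0.00553143] [ 2.34665693 -1.85877718  0.49310816]
6194 280.95689376816273 220.22683241846948 493 240
```

Request:
apply_moves(
  moves=[
    [0.012, 0, 0, 0, 0.03],
    [0.012, 0, 0, 0, 0.03],
    [0.012, 0, 0, 0, 0.03],
    [0.012, 0, 0, 0, 0.03],
    [0.012, 0, 0, 0, 0.03],
    [0.012, 0, 0, 0, 0.03],
    [0.012, 0, 0, 0, 0.03],
    [0.012, 0, 0, 0, 0.03],
    [0.012, 0, 0, 0, 0.03],
    [0.012, 0, 0, 0, 0.03],
    [0.012, 0, 0, 0, 0.03],
    [0.012, 0, 0, 0, 0.03],
    [0.012, 0, 0, 0, 0.03],
    [0.012, 0, 0, 0, 0.03],
    [0.01, 0, 0, 0, 0.03],
    [0, 0, 0, 0, 0.03],
    [0, 0, 0, 0, 0.03],
  ],
)

```text
t: 16.1
tool_pos: [0.6925, 0.0263, 0.0051]
ee_rot: [0.0, 0.913, -0.407, 0.0]
ft_force: [-0.7, -0.2, 0.6]
width: 0.0299
gripper_force: 0.0
```

Request:
apply_moves(
  moves=[
    [0, 0, -0.02, 0, 0.03],
    [0, 0, -0.04, 0, 0.03],
    [0, 0, -0.04, 0, 0.03],
    [-0.03, 0, -0.02, 0, 0.03],
    [-0.03, 0, 0, 0, 0.03],
    [-0.03, 0, 0, 0, 0.03],
    [-0.03, 0, 0, 0, 0.03],
    [-0.03, 0, 0, 0, 0.03],
    [-0.03, 0, 0, 0, 0.03],
    [0, 0, 0, 0, 0.03],
    [0, 0, 0, 0, 0.03],
  ],
)

```text
t: 17.02
tool_pos: [0.5692, 0.1643, 0.1247]
ee_rot: [-0.0, 0.915, -0.404, -0.002]
ft_force: [0.6, -0.7, 0.5]
width: 0.0299
gripper_force: 0.0
```

```bash
python3 look.py 5
python3 - <<'E'
from h import *
b=cv2.imread("pics/t5.png");a=snap("scene","s5")
cv2.imwrite("pics/c6.png",np.hstack([cv2.resize(a[:,:,::-1],(400,300)),cv2.resize(b[85:235,180:380],(400,300))]))
E
```

```text
17.0667 [0.5708 0.1624 0.1251] [-0.     0.914 -0.406 -0.   ] [ 0.52933757 -0.87560916  0.24740718]
red 66 [315.9 147.6] [ 0.715 -0.098  0.011]
yellow 135 [284.4 144.1] [ 0.726 -0.007  0.011]
```

View pics/c6.png

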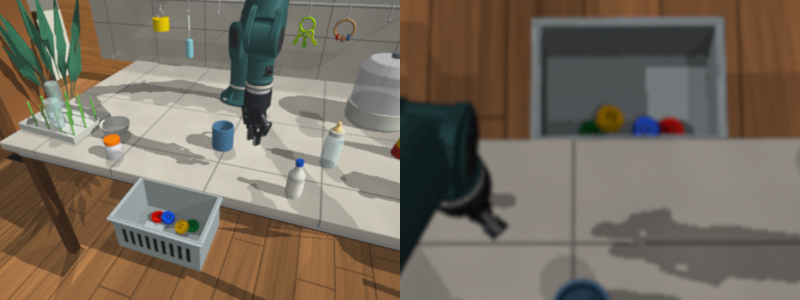

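All four buttons lie in the basket (scene crop around (170,222)). The mug, bowl, both bottles and the jar are standing in place, and the arm is clear of everything.

```bash
python3 -c "
from workcell import *
print(close_job())"
```

```text
the job is handed in; nothing more can be done
None
```

All four buttons were swept into the basket with nothing else visibly disturbed; I handed the job in at about 17 s on the robot clock, and the hand-in returned no verdict.

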